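Crank out the soap tray of the blue dispenser

ROBOT

A 6-joint arm with a two-finger parallel gripper is mounted at the origin on the work surface. World frame = base frame: x ahead of the robot, y to its left, z up, the work surface at z = 0. Lengths are in mm, angles in degrees, forces in N, time in s.
With the tool pointing down it reaches from about 325 to 775 mm from the base axis. Payload 5.5 kg.
Tool frame: the origin (TCP) lies on the front face of the gripper's body, between the roots of the fingers; the fingertips stand 73 mm ahead of it and the grasp point (between the pads) lies 54 mm ahead of it (pinch_z is the distance from the TCP to the grasp point, in mm); z points along the fingers, y is the line along which they close (so a half turn about z gives the same grasp; the last joint's range is limited). The gripper opens to 85 mm and grips with 20 to 120 N. Pads are 22 mm wide; open, the fingers measure 114 mm over their backs; the gripper's body (76 mm by 85 mm) begins 54 mm behind the grasp point. The pads swing forward as they close: fully open they stand 13 mm farther back than shut.
Start: joints at [64.303, 5.22, 70.514, -0, 104.267, -3.249], TCP at [229.117, 554.547, 303.875] pointing down, gripper open.
Joint ranges: [-164.24, 164.24], [-49.07, 125.15], [9.68, 141.18], [-86.29, 266.29], [3.28, 154.24], [-151.56, 151.56]. Speed limits (degrees/s): [147.25, 147.25, 172.46, 180, 180, 180].

INTERFACE

Orientations are given as [roll, pitch, yaw] about the fixed x, y, z axes, in that order (R = Rz(yaw) Ry(pitch) Rx(roll)).
In Python, from rig import get_state, get_image, camera_params, sign_off, pinch_z gives the robot as it stands.
- The arm moves only by the shell command python3 -m pendant 'ROWS' [FORCE]. ROWS is JSON, a list of rows, each a list of 7 numbers: the shift along the tool's x, y, z in m, then the turn, a rotation vector about the tool's x, y, z in degrees, then the closure, from 0 (fully open) to 1 (shut). In form: [[tx, ty, tz, ax, ay, az, hand], ...]. A call has 1 to 20 rows; each row is the pose to reach, as a shift and turn from the pose commanded when the call began, along the tool's axes at that moment; what a row does not reach only later rows make up. A row lasts 1/8 s, in which the tool goes at most 62.5 mm and 10.7 degrees, less where a joint would pass 70% of its speed; a pose out of reach is approached as far as the arm can. A call with a gripper value outside its range is refused whole. The fingers move at their own pace and stop on an object; FORCE is the grip in N (left out, the last holds). Time passes only in rows, so rows that repeat a pose let the fingers close. It gives the time, the measured TCP pose, the force, the opening and the grip force at its end, in the units of the state.
- get_state(): the state, without advancing time (a new reading comes with each control period).
- get_image(name): name is "scene" or "top"; returns the picture (400x640x3 uint8, red, green, blue); there is no depth.
- camera_params(name): a dict with "fx", "fy", "cx", "cy" (pixels), "cam_to_world" (4x4, takes a point from camera to world coordinates). Camera axes: x right, y down, z forward; pixel columns grow to the right and rows downward; lengths in mm; the calibration is good to about 2 mm. A picture is of the moment at which its call begins. camera_params takes no time and is no camera call.
- sign_off(): hands the job in; it is judged then, once.
The state is a dict: "time": time; "q": joint angles; "qvel": joint speeds; "joint_efforts": joint torques, N m; "tool_pos": TCP position; "eef_rot": TCP orientation; "force": force on the tool from outside, world axes, zero at the start; "ft_torque": the same for the moment, N m; "opening": finger opening in mm; "grasp_force": force on a finger pad.
Only numpy, scipy, OpenCV 4.12 (cv2) and the standard library are available. Lean on these libraries where they do the work, as an engineer would, in place of code of your own. Each camera call takes 0.05 s, during which the arm holds its last target. There are 200 camera calls.

TASK

Vend from the blue soap dispenser: swing its folded crank handle up until it stands upright, crank it clockwise (seen from above) half a turn to the stop so that the tray is fully out, then fold the handle back down flat and let go. Crank only with the handle standing up, and leave the orange dispenser's crank as it is.

Things in the scene. Friction and masses are not known exactly. Their poses are not given: they have to be found in the camera images.
- blue_dispenser: White box with blue stripes and blue tray front, fixed to the counter: 200 mm (its x) by 170 (y), 115 tall. Origin: centre of underside; tray faces its -x. The crank turns about the vertical through the origin: hub (radius 22) and flat arm, tops 138 mm above the counter; hinge cheeks at the arm's end reach 164 mm, 15 mm either side of the handle's line and 13 mm from the hinge along it.
- blue_handle: Rod (12 mm) with a blue ball knob, diameter 32 mm, centred 90 mm from the hinge, free to spin; pinched harder than 15 N it drags. Origin on the hinge, 55 mm from the crank axis, 152 mm above the counter. x: hinge to ball; y: hinge line, level. At the start it lies folded, level across the crank axis. Light: swings up 90 deg to a stop, stays near upright, drops flat if let go below 45 deg.
- blue_tray (a joint): Travel of the tray out of the box (to its -x, 10-72 mm above the counter), m: 0 shut at the start, 0.060 fully out. Geared to the crank: 0.0191 m per rad, half a turn between two stops, clockwise from above: the hinge starts on the box's +x side, passes its -y side, ends on its -x side. The crank takes 0.08 N m (1.5 N at the handle) and stays where left.
- orange_handle: The same handle, with orange ball, on the other dispenser (same box, with orange stripes; same sizes and frames). A bystander: this crank must not be turned or unfolded.

How it is judged:
By the outcome, as a careful person would: the job done as asked, in the order asked, and still so for the second after the job is handed in, with the robot touching nothing.
It also fails if it takes over 50 s, if anything falls off the work surface, if the arm or the gripper's body presses on something with over 40 N, if the wrist force passes 120 N, or if a joint passes its speed limit or range.

## Working session

There is one attempt and no reset: what is moved stays moved. The work goes in short steps, Python scripts to look and compute and a shell command to move; the robot and the scene stay as the last step left them, time stands still between calls to the robot, and variables do not carry over. Pictures are saved under pics/ and viewed, at most 10 in all, crops included, and the job is handed in when it is done.

```bash
mkdir -p pics
python3 - <<'E'
from rig import *
import cv2,json
for n in("scene","top"):
    cv2.imwrite(f"pics/{n}0.png",cv2.cvtColor(get_image(n),cv2.COLOR_RGB2BGR)); p=camera_params(n);print(n,p)
print(get_state(),pinch_z)
E
```

```text
scene {'fx': 384.23632470843023, 'fy': 384.23632470843023, 'cx': 317.16468101184245, 'cy': 200.41288233234826, 'cam_to_world': array([[ 7.84052759e-01,  5.02456755e-01, -3.64415258e-01,
         8.72890988e+02],
       [ 6.20513374e-01, -6.20341698e-01,  4.79728392e-01,
        -4.13027769e+02],
       [ 1.49807917e-02, -6.02256911e-01, -7.98161756e-01,
         8.30609909e+02],
       [ 0.00000000e+00,  0.00000000e+00,  0.00000000e+00,
         1.00000000e+00]])}
top {'fx': 490.6192443552511, 'fy': 490.6192443552511, 'cx': 323.1706897242131, 'cy': 206.6426039286937, 'cam_to_world': array([[-4.52487893e-03, -9.95685865e-01,  9.26778501e-02,
         4.55867498e+02],
       [-9.99874019e-01,  3.09483232e-03, -1.55682084e-02,
         9.72459043e+00],
       [ 1.52142227e-02, -9.27366186e-02, -9.95574431e-01,
         1.06517445e+03],
       [ 0.00000000e+00,  0.00000000e+00,  0.00000000e+00,
         1.00000000e+00]])}
{'time': 0.1, 'q': array([ 6.43030741e+01,  5.26032419e+00,  7.05762601e+01,  3.38599782e-04,
        1.04264447e+02, -3.25261846e+00]), 'qvel': array([ 0.10211092, -0.08809468, -0.13170145,  0.05967365,  0.03963318,
        0.07808136]), 'joint_efforts': array([ 1.48052677e-03, -4.60216534e+01, -4.19219041e+01, -6.31847956e-05,
        1.06186961e-02, -5.11098960e-05]), 'tool_pos': array([229.05956909, 554.43087067, 302.83520203]), 'eef_rot': array([-1.79899150e+02, -6.06015867e-03,  1.57555770e+02]), 'force': array([-0.25740193, -0.0103831 , -0.43247546]), 'ft_torque': array([0.01909309, 0.03203951, 0.02938951]), 'grasp_force': 0.0, 'opening': 85.26711934781207} 53.900000000000006
```

View pics/scene0.png

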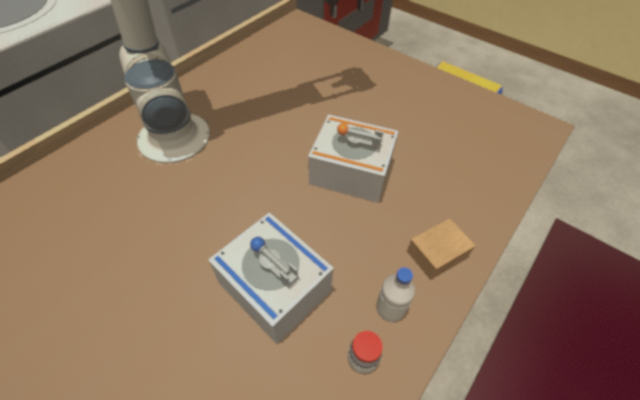

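View pics/top0.png

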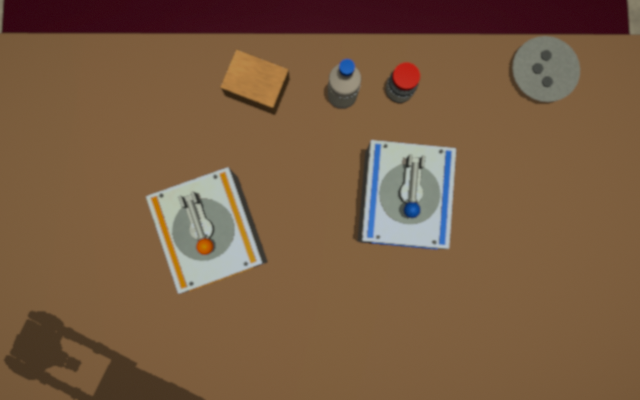

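Scene shows the blue ball at about (258,243) with the hinge at (291,276). Top shows the ball at about (412,210), the hinge at (413,163), and box top corners near (371,141), (455,148), (448,247), (363,241). I'll enlarge both views.

Run:
```python
import cv2,numpy as np
a=cv2.imread("pics/top0.png")[130:260,350:470];b=cv2.imread("pics/scene0.png")[205:345,200:340]
a=cv2.resize(a,(400,433),interpolation=3);b=cv2.resize(b,(400,400),interpolation=3)
o=np.zeros((433,800,3),np.uint8);o[:,:400]=a;o[:400,400:]=b;cv2.imwrite("pics/crop0.png",o)
for n in("top","scene"):
    im=cv2.imread(f"pics/{n}0.png");h=cv2.cvtColor(im,cv2.COLOR_BGR2HSV)
    m=cv2.inRange(h,(105,130,50),(130,255,255));k,_,s,c=cv2.connectedComponentsWithStats(m)
    for i in range(1,k):
        if s[i,4]>20: print(n,s[i],c[i])
```

```text
top [340  59  14  17 192] [346.33854167  67.13020833]
top [368 145  12  92 422] [373.66824645 190.68720379]
top [440 151  11  93 432] [444.95138889 197.32638889]
top [404 203  16  14 187] [411.47593583 209.39037433]
scene [268 219  57  50 130] [297.43846154 244.59230769]
scene [252 238  10  10  77] [256.55844156 242.62337662]
scene [217 258  58  59 222] [246.58108108 288.03153153]
scene [398 269  13  12 126] [404.20634921 274.49206349]
```

View pics/crop0.png

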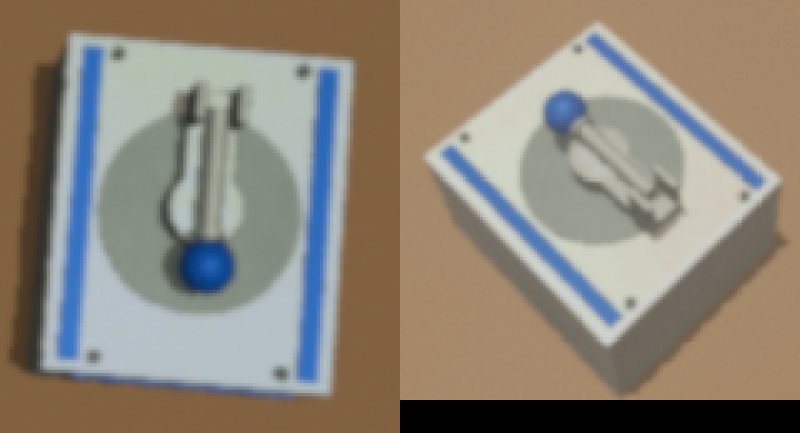

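The crop (left: top view at ×3.33, right: scene at ×2.86) shows the ball at crop (207,266) and (565,112). The box top corners are at (68,33), (354,60), (332,395), (40,370) and (597,22), (780,180), (608,347), (425,155). The cheeks are near (211,103) and (662,197).

```bash
cat > h.py <<'E'
import numpy as np
from rig import *
def ray(n,u,v):
    p=camera_params(n);T=p["cam_to_world"]
    d=T[:3,:3]@[(u-p["cx"])/p["fx"],(v-p["cy"])/p["fy"],1];return T[:3,3],d/np.linalg.norm(d)
def plane(n,uv,z):
    o,d=ray(n,*uv);return o+d*(z-o[2])/d[2]
def tri(a,b):
    A=0;B=0;R=[ray("top",*a),ray("scene",*b)]
    for o,d in R: P=np.eye(3)-np.outer(d,d);A=A+P;B=B+P@o
    x=np.linalg.solve(A,B);return x,[np.linalg.norm(np.cross(x-o,d)) for o,d in R]
E
python3 - <<'E'
from h import *
t=lambda x,y:(x/3.3333+350-.35,y/3.3333+130-.35)
s=lambda x,y:((x-400)/2.857+200-.3,y/2.857+205-.3)
print("ball",tri(t(207,266),s(565,112)))
print("hinge",tri(t(211,103),s(662,197)))
# corners in matching order: top image TL(+x,+y),TR(+x,-y),BR(-x,-y),BL(-x,+y)
T=[t(68,33),t(354,60),t(332,395),t(40,370)]
S=[s(780,180),s(608,347),s(425,155),s(597,22)]
for a,b in zip(T,S):print(np.round(tri(a,b)[0]),np.round(tri(a,b)[1],1),np.round(plane("top",a,115)),np.round(plane("scene",b,115)))
for n,C in(("top",T),("scene",S)):
    c=np.array([plane(n,k,115) for k in C]);m=c.mean(0);e=c[0]+c[1]-c[2]-c[3];f=c[0]+c[3]-c[1]-c[2]
    print(m,np.degrees(np.arctan2(e[1],e[0])),np.linalg.norm(e)/2,np.degrees(np.arctan2(f[1],f[0]))-90,np.linalg.norm(f)/2)
print("disc",plane("top",t(200,212),116),plane("scene",s(602,170),116))
print("ball@152",plane("top",t(207,266),152),plane("scene",s(565,112),152))
# orange ball
print("orange",tri((205,246),(343,129)))
E
```

```text
ball (array([ 536.16742483, -169.42369034,  151.73542324]), [np.float64(1.5666471234247445), np.float64(1.5666471234248476)])
hinge (array([ 630.61160087, -174.65904469,  145.43543409]), [np.float64(2.0642624235235623), np.float64(2.064262423523642)])
[678. -98. 112.] [0.5 0.5] [677. -98. 115.] [679. -99. 115.]
[ 662. -267.  113.] [1.8 1.8] [ 661. -268.  115.] [ 664. -266.  115.]
[ 464. -247.  116.] [2.1 2.1] [ 463. -249.  115.] [ 465. -245.  115.]
[479. -79. 112.] [1.3 1.3] [478. -79. 115.] [482. -79. 115.]
[ 569.58165071 -173.61638491  115.        ] -5.423426843732681 199.27853015053972 -5.3291539694911165 170.41060699462287
[ 572.37096887 -172.41008126  115.        ] -5.8838360305419934 199.2156002234907 -5.430348652530768 167.34738148638976
disc [ 569.97468005 -174.19216834  116.        ] [ 574.00201463 -173.84408417  116.        ]
ball@152 [ 535.07432978 -170.52318698  152.        ] [ 537.44304216 -168.43902938  152.        ]
orange (array([470.18190384, 215.84421787, 151.93608992]), [np.float64(2.2739749033546315), np.float64(2.2739749033546723)])
```

Both views agree: crank axis at about (571,-173), box yaw about -5.5°, ball at (536,-170,152), which fits the 55 and 90 mm geometry. The plan is tool down, yaw 174.5, starting above the ball. The last joint then goes from about -102° to +78° through the crank turn, which is within range.

```bash
python3 -m pendant '[[-0.04,-0.04,0,0,0,0,0],[-0.08,-0.08,0,0,0,-5,0],[-0.12,-0.12,0,0,0,-10,0],[-0.16,-0.16,0,0,0,-17,0],[-0.2,-0.2,0,0,0,-17,0],[-0.24,-0.238,0,0,0,-17,0],[-0.28,-0.277,0,0,0,-17,0],[-0.32,-0.316,0,0,0,-17,0],[-0.36,-0.355,0,0,0,-17,0],[-0.4,-0.395,0,0,0,-17,0],[-0.44,-0.434,0,0,0,-17,0],[-0.48,-0.473,0,0,0,-17,0],[-0.52,-0.513,0.01,0,0,-17,0],[-0.545,-0.537,0.03,0,0,-17,0],[-0.560,-0.5525,0.048,0,0,-17,0],[-0.560,-0.5525,0.048,0,0,-17,0],[-0.560,-0.5525,0.048,0,0,-17,0],[-0.560,-0.5525,0.048,0,0,-17,0]]' 20
python3 - <<'E'
from h import *
import cv2
a=get_image("top")[130:260,330:490,::-1];b=get_image("scene")[150:310,180:340,::-1]
o=np.zeros((400,800,3),np.uint8);a=cv2.resize(a,(400,325));o[:325,:400]=a;o[:,400:]=cv2.resize(b,(400,400));cv2.imwrite("pics/c1.png",o);s=get_state();print(s["q"],s["tool_pos"],s["eef_rot"])
E
```

```text
time: 2.35
tool_pos: [535.9, -168.8, 257.4]
eef_rot: [-180.0, 0.1, 174.6]
force: [0.3, 0.8, 0.3]
opening: 85.2
grasp_force: 0.0
[-2.09809103e+01 -1.00177638e+00  8.16126899e+01  8.20866180e-03
  9.92760088e+01 -1.05610153e+02] [ 535.84442845 -169.03171832  257.15431479] [-1.79977372e+02  1.11086250e-01  1.74630596e+02]
```

View pics/c1.png

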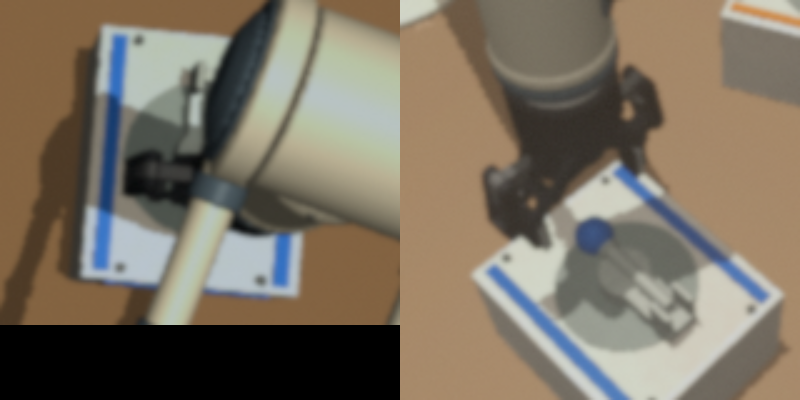

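The ball at (593,236) sits between the open fingers in the scene half, and nothing is in the way. I'll descend and narrow the fingers without touching, then check the centring before pinching.

```bash
python3 -m pendant '[[0,0,0.02,0,0,0,0],[0,0,0.04,0,0,0,0],[0,0,0.053,0,0,0,0.2],[0,0,0.053,0,0,0,0.4],[0,0,0.053,0,0,0,0.52],[0,0,0.053,0,0,0,0.52],[0,0,0.053,0,0,0,0.52]]' 20
python3 - <<'E'
from h import *
import cv2
a=get_image("top")[140:260,350:470,::-1];b=get_image("scene")[190:290,210:310,::-1]
o=np.zeros((400,800,3),np.uint8);o[:,:400]=cv2.resize(a,(400,400));o[:,400:]=cv2.resize(b,(400,400),interpolation=3);cv2.imwrite("pics/c2.png",o);s=get_state();print(s["opening"],s["force"])
E
```

```text
time: 3.32
tool_pos: [535.9, -170.0, 203.7]
eef_rot: [-180.0, 0.1, 174.5]
force: [0.4, 1.1, 0.6]
opening: 41.3
grasp_force: 0.0
41.232196909334114 [ 0.05365903 -0.70034146 -0.48367217]
```

View pics/c2.png

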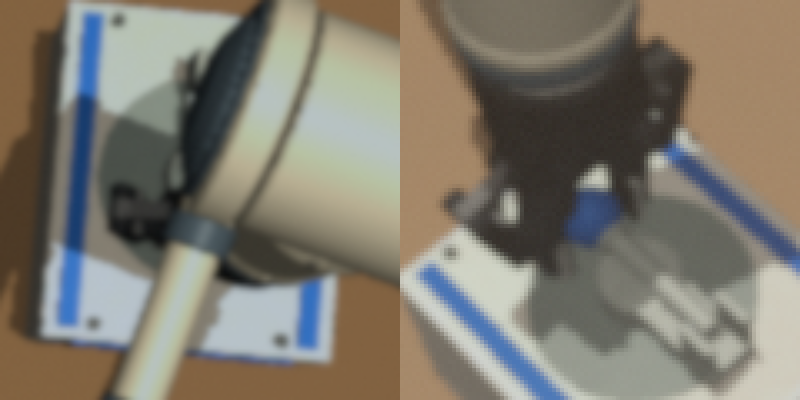

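The ball (crop 593,215) sits between the fingers, closer to the far (right) finger in this oblique view. I'll close in small steps and watch the side force.

```bash
python3 -m pendant '[[0,0,0,0,0,0,0.55],[0,0,0,0,0,0,0.55],[0,0,0,0,0,0,0.55]]'; python3 -m pendant '[[0,0,0,0,0,0,0.57],[0,0,0,0,0,0,0.57],[0,0,0,0,0,0,0.57]]';python3 -m pendant '[[0,0,0,0,0,0,0.585],[0,0,0,0,0,0,0.585],[0,0,0,0,0,0,0.585]]'
```

```text
time: 3.8
tool_pos: [535.7, -169.9, 202.8]
eef_rot: [-180.0, -0.0, 174.5]
force: [0.1, 1.4, -0.0]
opening: 38.8
grasp_force: 0.0
time: 4.18
tool_pos: [535.7, -169.9, 202.8]
eef_rot: [-180.0, -0.0, 174.6]
force: [-0.1, -0.4, -0.2]
opening: 36.8
grasp_force: 0.0
time: 4.55
tool_pos: [535.7, -169.9, 202.9]
eef_rot: [-180.0, 0.0, 174.5]
force: [-0.7, -0.4, 1.2]
opening: 35.5
grasp_force: 0.0
```

```bash
python3 -m pendant '[[0,0,0,0,0,0,0.6],[0,0,0,0,0,0,0.6]]'; python3 -m pendant '[[0,0,0,0,0,0,0.61],[0,0,0,0,0,0,0.61]]'
python3 - <<'E'
from h import *
F=[]
for i in range(6):
    get_image("top"); s=get_state(); F.append(s["force"])
print(np.mean(F,0),s["opening"],s["grasp_force"])
E
```

```text
time: 4.8
tool_pos: [535.7, -169.9, 202.9]
eef_rot: [-180.0, 0.0, 174.6]
force: [0.9, 0.5, 0.6]
opening: 34.1
grasp_force: 0.0
time: 5.05
tool_pos: [535.7, -169.9, 202.8]
eef_rot: [180.0, -0.0, 174.6]
force: [0.9, 1.1, -0.3]
opening: 33.2
grasp_force: 0.3
[-0.12341583  0.92455417 -0.12964667] 33.529929238082055 0.3273024782538414
```

The fingers are just touching on both sides at 33 mm, so they are centred. Next I pinch and swing the handle up along the 90 mm arc.

```bash
python3 -m pendant '[[0,0,0,0,0,0,0.65],[0,0,0,0,0,0,0.65],[0,0,0,0,0,0,0.65],[-0.0014,0,-0.0156,0,0,0,0.65],[-0.0054,0,-0.0308,0,0,0,0.65],[-0.0121,0,-0.045,0,0,0,0.65],[-0.0211,0,-0.0579,0,0,0,0.65],[-0.0321,0,-0.0689,0,0,0,0.65],[-0.045,0,-0.0779,0,0,0,0.65],[-0.0592,0,-0.0846,0,0,0,0.65],[-0.0744,0,-0.0886,0,0,0,0.65],[-0.083,0,-0.0897,0,0,0,0.65],[-0.09,0,-0.09,0,0,0,0.65],[-0.09,0,-0.09,0,0,0,0.65],[-0.09,0,-0.09,0,0,0,0.65]]' 20
python3 - <<'E'
from h import *
import cv2
b=get_image("scene")[150:300,200:350,::-1]
cv2.imwrite("pics/c3.png",cv2.resize(b,(500,500),interpolation=3));s=get_state();print(s["q"])
E
```

```text
time: 7.22
tool_pos: [625.3, -178.8, 293.9]
eef_rot: [-180.0, 0.1, 174.5]
force: [-1.0, 0.0, 5.2]
opening: 30.6
grasp_force: 20.7
[-1.89458866e+01  1.29735875e+01  6.29697187e+01 -2.46725993e-02
  1.03968665e+02 -1.03479800e+02]
```

View pics/c3.png

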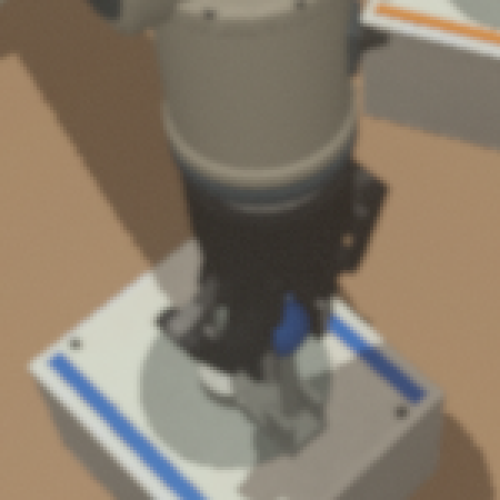

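The handle stands upright with the blue ball held at crop (290,325). Now I crank the first quarter turn, turning the tool with the handle.

```bash
python3 -m pendant '[[0.0003,-0.0057,0,0,0,6,0.65],[0.0012,-0.0114,0,0,0,12,0.65],[0.0027,-0.0170,0,0,0,18,0.65],[0.0048,-0.0224,0,0,0,24,0.65],[0.0074,-0.0275,0,0,0,30,0.65],[0.0105,-0.0323,0,0,0,36,0.65],[0.0141,-0.0368,0,0,0,42,0.65],[0.0182,-0.0409,0,0,0,48,0.65],[0.0227,-0.0445,0,0,0,54,0.65],[0.0275,-0.0476,0,0,0,60,0.65],[0.0326,-0.0502,0,0,0,66,0.65],[0.0380,-0.0523,0,0,0,72,0.65],[0.0436,-0.0538,0,0,0,78,0.65],[0.0493,-0.0547,0,0,0,84,0.65],[0.0550,-0.0550,0,0,0,90,0.65],[0.0550,-0.0550,0,0,0,90,0.65]]' 20
```

```text
time: 9.28
tool_pos: [565.1, -228.2, 293.9]
eef_rot: [179.9, 0.0, 84.6]
force: [0.1, 0.6, 6.2]
opening: 30.5
grasp_force: 20.7
```

```bash
python3 -m pendant '[[0.0003,-0.0057,0,0,0,6,0.65],[0.0012,-0.0114,0,0,0,12,0.65],[0.0027,-0.0170,0,0,0,18,0.65],[0.0048,-0.0224,0,0,0,24,0.65],[0.0074,-0.0275,0,0,0,30,0.65],[0.0105,-0.0323,0,0,0,36,0.65],[0.0141,-0.0368,0,0,0,42,0.65],[0.0182,-0.0409,0,0,0,48,0.65],[0.0227,-0.0445,0,0,0,54,0.65],[0.0275,-0.0476,0,0,0,60,0.65],[0.0326,-0.0502,0,0,0,66,0.65],[0.0380,-0.0523,0,0,0,72,0.65],[0.0436,-0.0538,0,0,0,78,0.65],[0.0493,-0.0547,0,0,0,84,0.65],[0.0530,-0.0550,0,0,0,88,0.65],[0.0530,-0.0550,0,0,0,88,0.65]]' 20
```

```text
time: 11.28
tool_pos: [515.8, -170.3, 293.8]
eef_rot: [179.9, -0.1, -3.4]
force: [0.3, 0.1, 5.9]
opening: 30.6
grasp_force: 20.7
```

```bash
python3 -m pendant '[[0,-0.001,0,0,0,1,0.65],[0,-0.002,0,0,0,2,0.65],[0,-0.002,0,0,0,2,0.65],[0,-0.002,0,0,0,2,0.65]]'; python3 -m pendant '[[0,-0.001,0,0,0,0,0.65],[0,-0.001,0,0,0,0,0.65],[0,-0.001,0,0,0,0,0.65]]'
```

```text
time: 11.78
tool_pos: [515.9, -168.7, 293.8]
eef_rot: [179.9, -0.1, -5.4]
force: [1.0, -1.2, 5.7]
opening: 30.2
grasp_force: 20.7
time: 12.15
tool_pos: [516.0, -167.8, 293.8]
eef_rot: [179.9, -0.1, -5.4]
force: [0.5, -0.9, 5.9]
opening: 30.7
grasp_force: 20.7
```

```bash
python3 -m pendant '[[0,-0.001,0,0,0,0,0.65],[0,-0.001,0,0,0,0,0.65],[0,-0.001,0,0,0,0,0.65]]'; python3 -m pendant '[[0,-0.001,0,0,0,0,0.65],[0,-0.001,0,0,0,0,0.65],[0,-0.001,0,0,0,0,0.65]]'
```

```text
time: 12.52
tool_pos: [516.1, -166.8, 293.8]
eef_rot: [179.9, -0.1, -5.4]
force: [0.4, -0.9, 5.3]
opening: 30.7
grasp_force: 20.7
time: 12.9
tool_pos: [516.1, -166.4, 293.8]
eef_rot: [179.8, -0.1, -5.4]
force: [-0.2, -3.6, 4.8]
opening: 30.4
grasp_force: 20.7
```

```bash
python3 -m pendant '[[0,-0.001,0,0,0,0,0.65],[0,-0.001,0,0,0,0,0.65],[0,-0.001,0,0,0,0,0.65]]'; python3 -m pendant '[[0,-0.001,0,0,0,0,0.65],[0,-0.001,0,0,0,0,0.65],[0,-0.001,0,0,0,0,0.65]]'
```

```text
time: 13.28
tool_pos: [516.2, -166.0, 293.8]
eef_rot: [179.7, -0.1, -5.4]
force: [0.0, -7.4, 5.7]
opening: 30.6
grasp_force: 20.8
time: 13.65
tool_pos: [516.2, -165.6, 293.8]
eef_rot: [179.7, -0.1, -5.5]
force: [-0.2, -8.1, 5.0]
opening: 30.6
grasp_force: 20.8
```

The stop is reached: 8 N builds up with no further motion, at the expected hinge position. Now I fold the handle down along the arc, trimming the sideways bias so the crank isn't turned back.

```bash
python3 -m pendant '[[0,0.001,0,0,0,0,0.65],[0.007,0.001,0.0003,0,0,0,0.65],[0.0156,0.001,0.0014,0,0,0,0.65],[0.0308,0.0012,0.0054,0,0,0,0.65],[0.045,0.0014,0.0121,0,0,0,0.65],[0.0579,0.0016,0.0211,0,0,0,0.65],[0.0689,0.0018,0.0321,0,0,0,0.65],[0.0779,0.002,0.045,0,0,0,0.65],[0.0846,0.0022,0.0592,0,0,0,0.65],[0.0886,0.0024,0.0744,0,0,0,0.65],[0.0898,0.0024,0.0837,0,0,0,0.65],[0.0899,0.0024,0.087,0,0,0,0.65],[0.0899,0.0024,0.087,0,0,0,0.65]]' 20
python3 - <<'E'
from h import *
import cv2
b=get_image("scene")[150:310,180:340,::-1]
a=get_image("top")[130:280,340:490,::-1]
o=np.zeros((400,800,3),np.uint8);o[:,:400]=cv2.resize(a,(400,400));o[:,400:]=cv2.resize(b,(400,400),interpolation=3)
cv2.imwrite("pics/c4.png",o);print(get_state()["force"])
E
```

```text
time: 15.28
tool_pos: [605.2, -173.7, 205.9]
eef_rot: [-180.0, 0.0, -5.4]
force: [-2.5, -1.9, 1.3]
opening: 30.6
grasp_force: 20.6
[-2.41542258 -0.89288691  0.01198603]
```

View pics/c4.png

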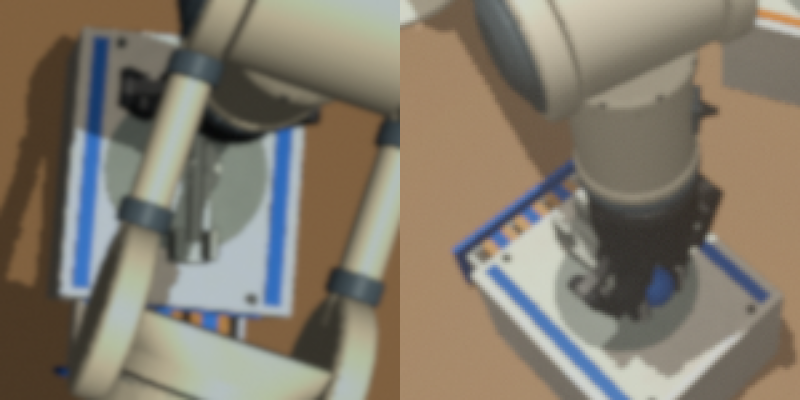

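The tray is out and the handle is nearly flat with the ball at crop (660,285). The tool ended about 2.5 mm to +y of my predicted line, so I'll let go, clear the view and measure the crank angle.

```bash
python3 -m pendant '[[0,0,0,0,0,0,0.5],[0,0,0,0,0,0,0.4],[0,0,0,0,0,0,0.2],[0,0,0,0,0,0,0],[0,0,0,0,0,0,0],[0,0,-0.03,0,0,0,0],[0,0,-0.07,0,0,0,0],[0,0,-0.12,0,0,0,0],[-0.04,-0.05,-0.13,0,0,0,0],[-0.08,-0.1,-0.13,0,0,0,0],[-0.12,-0.15,-0.13,0,0,0,0],[-0.16,-0.2,-0.13,0,0,0,0],[-0.18,-0.24,-0.13,0,0,0,0],[-0.18,-0.24,-0.13,0,0,0,0],[-0.18,-0.24,-0.13,0,0,0,0]]' 20
python3 - <<'E'
from h import *
import cv2
b=get_image("scene")[205:345,200:340,::-1]
a=get_image("top")[130:270,350:490,::-1]
o=np.zeros((400,800,3),np.uint8);o[:,:400]=cv2.resize(a,(400,400),interpolation=3);o[:,400:]=cv2.resize(b,(400,400),interpolation=3)
cv2.imwrite("pics/c5.png",o)
E
```

```text
time: 17.25
tool_pos: [449.2, 81.8, 336.0]
eef_rot: [180.0, -0.0, -5.4]
force: [0.6, -0.2, 0.7]
opening: 85.4
grasp_force: 0.0
```

View pics/c5.png

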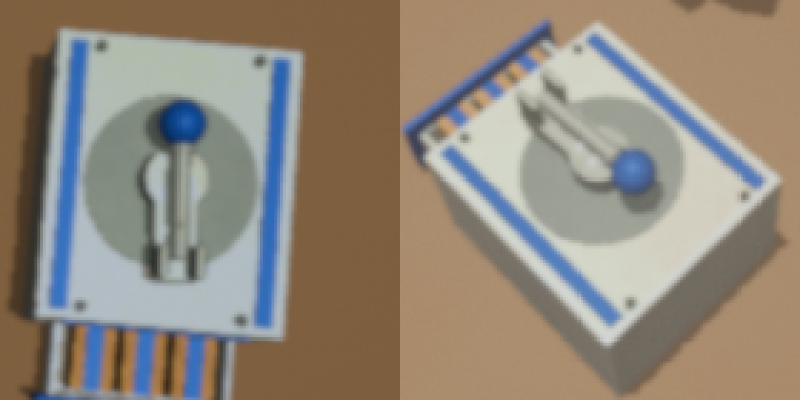

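The folded handle lies flat, with the ball at crop (183,122) in top and (633,172) in scene and the cheeks at (176,268). The tray is out. Next I compare ball and tray positions numerically.

Run:
```python
from h import *
import cv2
ims={"a":cv2.imread("pics/top0.png"),"b":get_image("top")[:,:,::-1].copy()}
sc={"a":cv2.imread("pics/scene0.png"),"b":get_image("scene")[:,:,::-1].copy()}
cv2.imwrite("pics/top1.png",ims["b"]);cv2.imwrite("pics/scene1.png",sc["b"])
B={}
for n,D,c in(("top",ims,dict(a=(412,210),b=(414,172))),("scene",sc,dict(a=(257,244),b=(281,265)))):
  for k in"ab":
    h=cv2.cvtColor(D[k],cv2.COLOR_BGR2HSV);m=cv2.inRange(h,(100,120,30),(132,255,255))
    K,l,s,ce=cv2.connectedComponentsWithStats(m)
    i=min((i for i in range(1,K) if s[i,4]>30),key=lambda i:np.hypot(*(ce[i]-c[k])))
    pts=np.argwhere(l==i)[:,::-1].astype(np.float32);(x,y),r=cv2.minEnclosingCircle(pts)
    x0,y0,w,hh=s[i,:4];B[n+k]=plane(n,ce[i],152);print(n,k,ce[i],s[i],(x,y,r),B[n+k][:2])
for n in("top","scene"):
  d=B[n+"b"]-B[n+"a"];print(n,"len",np.hypot(*d[:2]),"dir",np.degrees(np.arctan2(d[1],d[0])),"mid",(B[n+"a"]+B[n+"b"])/2)
o=np.hstack([cv2.resize(ims["a"][140:250,365:455],(400,489),interpolation=2),cv2.resize(ims["b"][145:255,365:455],(400,489),interpolation=2)])
cv2.imwrite("pics/c6.png",o)
```

```text
top a [411.43298969 209.35051546] [404 202  16  15 194] (411.5, 209.5, 7.905794143676758) [ 535.26484069 -169.93034013]
top b [413.32786885 172.51912568] [406 166  16  14 183] (413.3636474609375, 172.5454559326172, 7.791285037994385) [ 605.01729266 -174.99952673]
scene a [256.56666667 242.86666667] [252 238  11  11  90] (256.8333435058594, 243.1666717529297, 5.60268497467041) [ 534.35371275 -167.80296984]
scene b [280.93548387 264.40322581] [275 259  13  12 124] (281.0, 264.5, 6.265082359313965) [ 605.43283362 -173.28659551]
top len 69.93640831988978 dir -4.156603502930281 mid [ 570.14106668 -172.46493343  152.        ]
scene len 71.29033296958079 dir -4.411527405564611 mid [ 569.89327319 -170.54478267  152.        ]
```

View pics/c6.png

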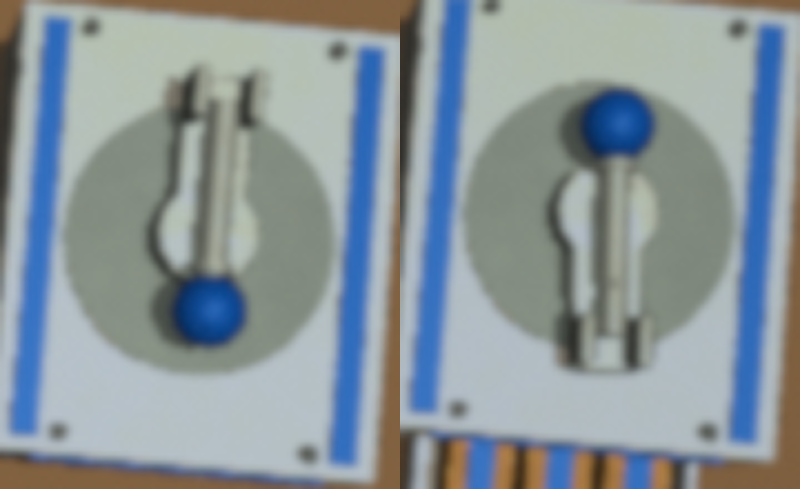

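Nothing is damaged, but the crank sits about 2–3° short of the stop (ball-to-ball direction is -4.2° where -5.5° is expected), having crept back during the fold. I have plenty of time, so I'll raise the handle again, re-seat it on the stop while upright, and fold with a better line.

```bash
python3 -m pendant '[[0.04,0.05,0,0,0,0,0],[0.08,0.1,0,0,0,0,0],[0.12,0.15,0,0,0,0,0],[0.16,0.2,0,0,0,0,0],[0.18,0.24,0.01,0,0,0,0],[0.18,0.24,0.04,0,0,0,0],[0.18,0.24,0.08,0,0,0,0],[0.18,0.24,0.11,0,0,0,0],[0.18,0.24,0.132,0,0,0,0.2],[0.18,0.24,0.132,0,0,0,0.4],[0.18,0.24,0.132,0,0,0,0.52],[0.18,0.24,0.132,0,0,0,0.56],[0.18,0.24,0.132,0,0,0,0.59],[0.18,0.24,0.132,0,0,0,0.61],[0.18,0.24,0.132,0,0,0,0.61]]' 20
```

```text
time: 19.32
tool_pos: [605.5, -173.9, 204.1]
eef_rot: [180.0, -0.0, -5.4]
force: [-0.4, -0.1, 0.3]
opening: 33.0
grasp_force: 0.0
```

```bash
python3 -m pendant '[[0,0,0,0,0,0,0.65],[0,0,0,0,0,0,0.65],[0,0,0,0,0,0,0.65],[-0.0014,0,-0.0156,0,0,0,0.65],[-0.0054,0,-0.0308,0,0,0,0.65],[-0.0121,0,-0.045,0,0,0,0.65],[-0.0211,0,-0.0579,0,0,0,0.65],[-0.0321,0,-0.0689,0,0,0,0.65],[-0.045,0,-0.0779,0,0,0,0.65],[-0.0592,0,-0.0846,0,0,0,0.65],[-0.0744,0,-0.0886,0,0,0,0.65],[-0.083,0,-0.0895,0,0,0,0.65],[-0.09,0,-0.0895,0,0,0,0.65],[-0.09,-0.001,-0.0895,0,0,0,0.65],[-0.09,-0.002,-0.0895,0,0,0,0.65],[-0.09,-0.002,-0.0895,0,0,0,0.65],[-0.09,-0.002,-0.0895,0,0,0,0.65]]' 20;python3 -m pendant '[[0,-0.001,0,0,0,0,0.65],[0,-0.001,0,0,0,0,0.65],[0,-0.001,0,0,0,0,0.65]]'
```

```text
time: 21.45
tool_pos: [515.3, -165.3, 294.9]
eef_rot: [179.7, -0.1, -5.6]
force: [-1.8, -9.9, 1.5]
opening: 30.6
grasp_force: 20.9
time: 21.82
tool_pos: [515.4, -164.8, 294.9]
eef_rot: [179.7, -0.1, -5.6]
force: [0.1, -11.7, 1.7]
opening: 30.4
grasp_force: 21.0
```

Upright and pressed to the stop at 12 N. I'll fold along the corrected line, biased slightly toward the stop once past the axis.

```bash
python3 -m pendant '[[0,0.0015,0,0,0,0,0.65],[0.007,0.003,0.0003,0,0,0,0.65],[0.0156,0.0032,0.0014,0,0,0,0.65],[0.0308,0.0036,0.0054,0,0,0,0.65],[0.045,0.004,0.0121,0,0,0,0.65],[0.0579,0.0048,0.0211,0,0,0,0.65],[0.0689,0.0054,0.0321,0,0,0,0.65],[0.0779,0.0058,0.045,0,0,0,0.65],[0.0846,0.0062,0.0592,0,0,0,0.65],[0.0886,0.0065,0.0744,0,0,0,0.65],[0.0898,0.0065,0.0837,0,0,0,0.65],[0.0899,0.0065,0.088,0,0,0,0.65],[0.0899,0.0065,0.088,0,0,0,0.65]]' 20
```

```text
time: 23.45
tool_pos: [605.0, -176.7, 205.5]
eef_rot: [-179.9, -0.0, -5.4]
force: [-0.0, 5.4, 0.4]
opening: 30.5
grasp_force: 20.8
```

A reaction of +5.4 N shows the crank is seated on its stop. I release and retreat.

```bash
python3 -m pendant '[[0,-0.001,0,0,0,0,0.65],[0,-0.001,0,0,0,0,0.55],[0,-0.001,0,0,0,0,0.4],[0,-0.001,0,0,0,0,0.2],[0,-0.001,0,0,0,0,0],[0,-0.001,0,0,0,0,0],[0,-0.001,-0.03,0,0,0,0],[0,-0.001,-0.07,0,0,0,0],[0,-0.001,-0.12,0,0,0,0],[-0.04,-0.05,-0.13,0,0,0,0],[-0.08,-0.1,-0.13,0,0,0,0],[-0.12,-0.15,-0.13,0,0,0,0],[-0.16,-0.2,-0.13,0,0,0,0],[-0.18,-0.24,-0.13,0,0,0,0],[-0.18,-0.24,-0.13,0,0,0,0],[-0.18,-0.24,-0.13,0,0,0,0]]' 20
python3 - <<'E'
from h import *
import cv2
t=get_image("top")[:,:,::-1].copy();b=get_image("scene")[:,:,::-1]
h=cv2.cvtColor(t,cv2.COLOR_BGR2HSV);m=cv2.inRange(h,(100,120,30),(132,255,255))
K,l,s,ce=cv2.connectedComponentsWithStats(m)
i=min((i for i in range(1,K) if s[i,4]>30),key=lambda i:np.hypot(*(ce[i]-(414,172))))
p=plane("top",ce[i],152);d=p-[535.26,-169.93,152];print(ce[i],p,np.degrees(np.arctan2(d[1],d[0])),np.hypot(*d[:2]))
o=np.hstack([cv2.resize(t[135:275,355:495],(400,400),interpolation=2),cv2.resize(b[100:340,190:430],(400,400),interpolation=2)])
cv2.imwrite("pics/c7.png",o)
E
```

```text
time: 25.45
tool_pos: [448.8, 78.3, 335.5]
eef_rot: [180.0, -0.0, -5.4]
force: [0.0, -0.2, -0.0]
opening: 85.5
grasp_force: 0.0
[414.33516484 172.48351648] [ 605.08134247 -176.9075153   152.        ] -5.7068403080297685 70.1691213008752
```

View pics/c7.png

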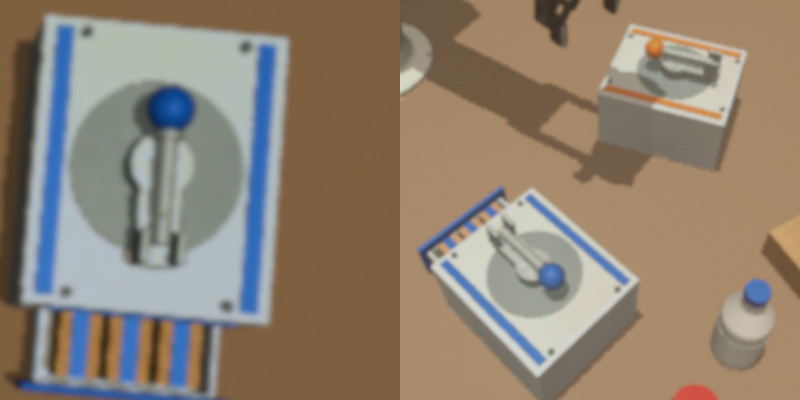

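The handle is folded flat (ball at crop (171,108)), the tray is fully out, and the crank line is now -5.7°, matching the box. The orange crank is untouched, with its ball at (655,47).

```bash
python3 -c "from rig import sign_off; print(sign_off())"
```

```text
the job is handed in; nothing more can be done
None
```

The job is handed in at about 25 s: the blue tray is out to its stop with the handle folded flat and released, and the orange crank is untouched; the crank crept back about 2–3° during the first fold, so I raised the handle, pressed it to the stop again and refolded, with a light press toward the stop during that fold.

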